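# Line up the sample pots by size

### The job

Line up the four empty terracotta pots on the wooden display plank in order of size, each standing upright in the middle of its own dark disc: the smallest on the disc next to the blank white plant label, then ever larger, so that the largest is at the other end. Set them down gently, never dropping one, and let go of them all.

Things in the scene. Friction and masses are not known exactly. Their poses are not given: they have to be found in the camera images.
- pot_40_center (a point): Empty round terracotta flower pot, open at the top, loose and standing upright at the start; 40 mm across its rim and 40 mm high (the smallest of the four). The point lies on its axis, half-way up (20 mm above its foot, 20 mm below the rim); z is its axis. The rim is an upright band 14 mm tall, wall 5 mm, good to grip across its outside; below it the body tapers from 35 to 26 mm across at the foot.
- pot_48_center (a point): Empty round terracotta flower pot, open at the top, loose and standing upright at the start; 48 mm across its rim and 50 mm high (the second smallest of the four). The point lies on its axis, half-way up (25 mm above its foot, 25 mm below the rim); z is its axis. The rim is an upright band 16 mm tall, wall 5 mm, good to grip across its outside; below it the body tapers from 42 to 32 mm across at the foot.
- pot_56_center (a point): Empty round terracotta flower pot, open at the top, loose and standing upright at the start; 56 mm across its rim and 60 mm high (the second largest of the four). The point lies on its axis, half-way up (30 mm above its foot, 30 mm below the rim); z is its axis. The rim is an upright band 18 mm tall, wall 5 mm, good to grip across its outside; below it the body tapers from 49 to 37 mm across at the foot.
- pot_64_center (a point): Empty round terracotta flower pot, open at the top, loose and standing upright at the start; 64 mm across its rim and 70 mm high (the largest of the four). The point lies on its axis, half-way up (35 mm above its foot, 35 mm below the rim); z is its axis. The rim is an upright band 20 mm tall, wall 5 mm, good to grip across its outside; below it the body tapers from 56 to 42 mm across at the foot.
- disc_0: Flat dark steel disc, 72 mm across and 3 mm thick, fixed on the pale wooden plank: a place for one pot; number 0 of the row of four, 95 mm apart centre to centre, counted from the robot's left (+y) end of the plank to its right (-y) end. Origin at the centre of its underside, on the plank's top 12 mm above the table, so its top face is 3 mm above the origin (15 mm above the table); x points across the plank (away from the robot), y along the row, z up.
- disc_1: Flat dark steel disc, 72 mm across and 3 mm thick, fixed on the pale wooden plank: a place for one pot; number 1 of the row of four, 95 mm apart centre to centre, counted from the robot's left (+y) end of the plank to its right (-y) end. Origin at the centre of its underside, on the plank's top 12 mm above the table, so its top face is 3 mm above the origin (15 mm above the table); x points across the plank (away from the robot), y along the row, z up.
- disc_2: Flat dark steel disc, 72 mm across and 3 mm thick, fixed on the pale wooden plank: a place for one pot; number 2 of the row of four, 95 mm apart centre to centre, counted from the robot's left (+y) end of the plank to its right (-y) end. Origin at the centre of its underside, on the plank's top 12 mm above the table, so its top face is 3 mm above the origin (15 mm above the table); x points across the plank (away from the robot), y along the row, z up.
- disc_3: Flat dark steel disc, 72 mm across and 3 mm thick, fixed on the pale wooden plank: a place for one pot; number 3 of the row of four, 95 mm apart centre to centre, counted from the robot's left (+y) end of the plank to its right (-y) end. Origin at the centre of its underside, on the plank's top 12 mm above the table, so its top face is 3 mm above the origin (15 mm above the table); x points across the plank (away from the robot), y along the row, z up.
- label: Blank white plant label on a short white stem, about 45 mm high, its sloping plate 40 by 55 mm, fixed at one end of the plank 79.5 mm beyond the last disc; it marks the small end of the row and stands sometimes at the left (+y) and sometimes at the right (-y) end (a small round dark wooden stud is at the other end). Origin at the foot of its stem, on the plank; z up.
Not all that is in view belongs to the job. What is shaped like the part that bears pot_64_center but blue or pink is not meant.

How it is judged (in metres and radians):
At the end, for the whole second after the job is handed in: Each pot stands upright (within 0.12 rad) on its own disc, centre within 12 mm of the disc's centre, foot on the disc (within 4 mm), in order of size: smallest next to the white label, largest farthest from it; all at rest and untouched by the fingers (((horizontal distance between label and disc_0 below 0.12 m and horizontal distance between pot_40_center and disc_0 below 0.012 m and horizontal distance between pot_48_center and disc_1 below 0.012 m and horizontal distance between pot_56_center and disc_2 below 0.012 m and horizontal distance between pot_64_center and disc_3 below 0.012 m) or (horizontal distance between label and disc_3 below 0.12 m and horizontal distance between pot_40_center and disc_3 below 0.012 m and horizontal distance between pot_48_center and disc_2 below 0.012 m and horizontal distance between pot_56_center and disc_1 below 0.012 m and horizontal distance between pot_64_center and disc_0 below 0.012 m)) and angle between each of pot_40_center, pot_48_center, pot_56_center, pot_64_center's own z axis and vertical below 0.12 rad and z of pot_40_center in the frame of disc_0 between 0.019 and 0.027 m and linear speed of each of pot_40, pot_48, pot_56, pot_64 below 0.02 m/s and contact force between the fingers and pot_40 below 0.1 N and z of pot_48_center in the frame of disc_0 between 0.024 and 0.032 m and contact force between the fingers and pot_48 below 0.1 N and z of pot_56_center in the frame of disc_0 between 0.029 and 0.037 m and contact force between the fingers and pot_56 below 0.1 N and z of pot_64_center in the frame of disc_0 between 0.034 and 0.042 m and contact force between the fingers and pot_64 below 0.1 N).
It fails at once if the 40 mm pot is dropped or flung: it moves faster than 0.6 m/s while the fingers do not touch it (contact force between the fingers and pot_40 below 0.01 N and linear speed of pot_40 above 0.6 m/s).
It fails at once if the 48 mm pot is dropped or flung: it moves faster than 0.6 m/s while the fingers do not touch it (contact force between the fingers and pot_48 below 0.01 N and linear speed of pot_48 above 0.6 m/s).
It fails at once if the 56 mm pot is dropped or flung: it moves faster than 0.6 m/s while the fingers do not touch it (contact force between the fingers and pot_56 below 0.01 N and linear speed of pot_56 above 0.6 m/s).
It fails at once if the 64 mm pot is dropped or flung: it moves faster than 0.6 m/s while the fingers do not touch it (contact force between the fingers and pot_64 below 0.01 N and linear speed of pot_64 above 0.6 m/s).
It also fails if it takes over 91 s, if anything falls off the work surface, if the arm or the gripper's body presses on something with over 40 N, if the wrist force passes 120 N, or if a joint passes its speed limit or range.

### The arm

A 7-joint arm with a two-finger parallel gripper is mounted at the origin on the work surface. World frame = base frame: x ahead of the robot, y to its left, z up, the work surface at z = 0. Lengths are in m, angles in degrees, forces in N, time in s.
With the tool pointing down it reaches from about 0.425 to 0.95 m from the base axis. Payload 4.7 kg.
Tool frame: the origin (TCP) lies between the finger pads; the fingertips stand manip.tip_reach ahead of it and the grasp point (between the pads) lies 5 mm behind it (manip.tip_reach is the distance from the TCP to the fingertips, in m); z points along the fingers, y is the direction in which the jaws open and shut (so a half turn about z gives the same grasp; the last joint's range is limited). The gripper opens to 85 mm and grips with 20 to 120 N. Pads are 22 mm wide; open, the fingers measure 114 mm over their backs; the gripper's body (76 mm by 85 mm) begins 54 mm behind the grasp point. The pads swing forward as they close: fully open they stand 13 mm farther back than shut.
Start: joints at [65.495, 26.849, -2.785, 87.806, 1.381, 65.374, -4.715], TCP at [0.262, -0.622, 0.245] pointing down, gripper open.
Joint ranges: [-148.3, 148.3], [-19.14, 114.17], [-79.39, 73.82], [5.75, 140.21], [-59.74, 239.74], [12.07, 113.84], [-152.46, 152.46]. Speed limits (degrees/s): [147.25, 147.25, 180, 180, 180, 180, 180].

### API

Orientations are given as [roll, pitch, yaw] about the fixed x, y, z axes, in that order (R = Rz(yaw) Ry(pitch) Rx(roll)).
In Python, from cell import read_state, cams, ticket, manip gives the robot as it stands.
- The arm moves only by the shell command python3 -m handwheel 'ROWS' [OPENING]. ROWS is JSON, a list of rows, each an object of numbers: "dx", "dy", "dz": the shift along the tool's x, y, z in cm; "rx", "ry", "rz": the turn, a rotation vector about the tool's x, y, z in degrees. A call has 1 to 12 rows; each row shifts and turns the pose as measured when the row begins, along the tool's axes as they then stand; what a row does not reach is not made up. A row lasts 1/8 s, in which the tool goes at most 62.5 mm and 10.7 degrees, less where a joint would pass 70% of its speed; a pose out of reach is approached as far as the arm can. A call is refused whole if a number of a shift passes 6.25 or a number of a turn 10.7, either way. A call with a gripper value outside its range is refused whole. OPENING is the opening, from 0 (shut) to 1 (fully open), set as the call begins (- or left out, the last holds). The fingers move at their own pace and stop on an object; the grip force is fixed at half the most. Time passes only in rows, so rows that do not move let the fingers close. It gives the time, the measured TCP pose, the force and the opening at its end, in the units of the state.
- read_state(): the state, without advancing time (a new reading comes with each control period).
- cams.capture(name): name is "scene" or "side" or "wrist"; returns the picture (420x560x3 uint8, blue, green, red); there is no depth.
- cams.calibration(name): a dict with "vertical_fov" (degrees; the focal length in pixels is half the picture's height over the tangent of half this angle, whatever the lens; pixels are square), "cx", "cy" (the principal point, pixels), "rvec" (rotation vector, rad) and "tvec" (3), from world to camera coordinates, as OpenCV has them. Camera axes: x right, y down, z forward; pixel columns grow to the right and rows downward; lengths in m; the calibration is good to about 2 mm. A picture is of the moment at which its call begins: read the wrist's pose just before it. calibration takes no time and is no camera call; for the wrist camera it gives the pose at the moment of the call.
- ticket.job_done(): hands the job in, once; it reports no verdict.
The state is a dict: "clock": time; "joints": joint angles; "dq": joint speeds; "tau": joint torques, N m; "eef_pos": TCP position; "eef_rot": TCP orientation; "wrist_force": force on the tool from outside, world axes, zero at the start; "torque": the same for the moment, N m; "finger_gap": opening from 0.0 (shut) to 1.0 (fully open).
Only numpy, scipy, OpenCV 4.12 (cv2) and the standard library are available. Lean on these libraries where they do the work, as an engineer would, in place of code of your own. Each camera call takes 0.05 s, during which the arm holds its last target. There are 200 camera calls.

## Working session

There is one attempt and no reset: what is moved stays moved. The work goes in short steps, Python scripts to look and compute and a shell command to move; the robot and the scene stay as the last step left them, time stands still between calls to the robot, and variables do not carry over. Pictures are saved under pics/ and viewed, about 12 in all and at most 16, crops included, and the job is handed in when it is done.

```bash
ls; mkdir -p pics
python3 - <<'E'
from cell import read_state,cams,manip
import cv2
s=read_state();print(s, manip.tip_reach)
for n in ("scene","side"):
    print(n,cams.calibration(n)); cv2.imwrite(f"pics/{n}0.png",cams.capture(n))
E
```

```text
pics
{'clock': 0.0, 'joints': array([65.49426328, 26.89691216, -2.78484812, 87.87407504,  1.37844426,
       65.37467871, -4.71537308]), 'dq': array([ 0.03552208,  0.104071  ,  0.08031168, -0.0013558 , -0.03763697,
       -0.15831441,  0.00749917]), 'tau': array([ 1.15679868e-03, -5.10316944e+01, -4.60277300e-02, -2.37712061e+01,
        1.07376144e-02,  7.37459835e-03, -1.50575096e-05]), 'eef_pos': array([ 0.26192371, -0.62150311,  0.24426345]), 'eef_rot': array([-1.79887781e+02,  1.72843713e-03,  2.28512766e+01]), 'wrist_force': array([-0.44783747, -0.42302627, -0.10784592]), 'torque': array([0.00118878, 0.00118568, 0.01265884]), 'finger_gap': 0.9975922531712118} 0.014
scene {'vertical_fov': 55.217956694545556, 'cx': 272.2473750308667, 'cy': 206.25779798056556, 'rvec': array([ 1.1566979 ,  2.36679825, -1.00025462]), 'tvec': array([ 0.28312995, -0.21739574,  1.14629351])}
side {'vertical_fov': 47.23350903717579, 'cx': 280.24334113823534, 'cy': 205.75040596616674, 'rvec': array([ 0.32387598, -2.71851152,  1.26863632]), 'tvec': array([0.4566307 , 0.11796603, 0.94901285])}
```

View pics/scene0.png

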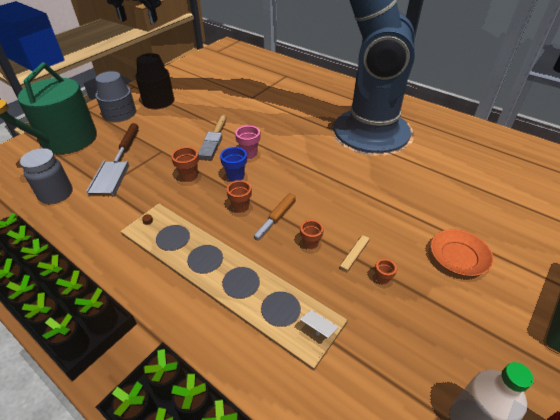

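View pics/side0.png

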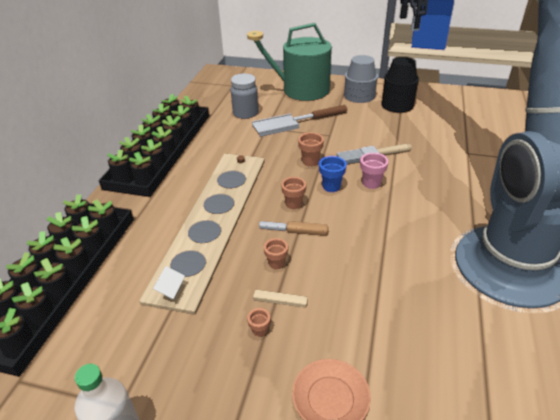

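Both views show the label at the picture-right (+y) end. The pots are in the scene picture at about (385,271) for 40, (312,235) for 48, (239,196) for 56 and (186,165) for 64. The blue and pink pots stand near the larger two, and a chisel and a stick lie between the pots.

```bash
cat > h.py <<'E'
import numpy as np,cv2
from scipy.optimize import least_squares
from cell import cams,read_state
def cast(c,px,z):
    f=210/np.tan(np.radians(c["vertical_fov"]/2)); R=cv2.Rodrigues(np.array(c["rvec"]))[0]
    px=np.atleast_2d(px).astype(float)
    d=np.c_[(px[:,0]-c["cx"])/f,(px[:,1]-c["cy"])/f,np.ones(len(px))]@R
    o=-R.T@np.array(c["tvec"]); return (o+d*((z-o[2])/d[:,2])[:,None])[:,:2]
def terra(im):
    h,s,v=cv2.split(cv2.cvtColor(im,cv2.COLOR_BGR2HSV))
    m=(((h<9)|(h>176))&(s>120)&(v>40)).astype(np.uint8)*255
    return cv2.morphologyEx(m,cv2.MORPH_CLOSE,np.ones((5,5)))
def dark(im):
    h,s,v=cv2.split(cv2.cvtColor(im,cv2.COLOR_BGR2HSV))
    return cv2.morphologyEx(((s<70)&(v<125)).astype(np.uint8)*255,cv2.MORPH_OPEN,np.ones((3,3)))
def blobs(m,lo,hi):
    return [k for k in cv2.findContours(m,cv2.RETR_EXTERNAL,cv2.CHAIN_APPROX_NONE)[0] if lo<cv2.contourArea(k)<hi]
def circ(P,r=None):
    q=P.mean(0)
    g=(lambda p:np.hypot(*(P-p[:2]).T)-(r or p[2]))
    s=least_squares(g,list(q)+([] if r else [.03]),loss="soft_l1",f_scale=.001)
    return s.x,np.sqrt(np.mean(s.fun**2))
def potfit(c,k,h,r):
    p=k[:,0,:]; top=p[:,1].min(); w=[np.ptp(p[p[:,1]==y,0]) for y in range(top,p[:,1].max()+1)]
    # rows above widest row: far rim edge
    u=p[p[:,1]<=top+int(np.argmax(w))]
    return circ(cast(c,u+[0,0],h),r)
E
cat > look.py <<'E'
from h import *
for n in ("scene","side"):
    im=cams.capture(n);c=cams.calibration(n)
    print(n)
    for k in blobs(terra(im),150,2500):
        x,y,w,h=cv2.boundingRect(k); q=cast(c,[[x+w/2,y+h/2]],.03)[0]
        fits={H:potfit(c,k,H/1e3,r/2e3) for H,r in((40,40),(50,48),(60,56),(70,64))}
        print("pot",(x,y,w,h),q.round(3),{H:(v[0].round(4).tolist(),round(v[1]*1e3,1)) for H,v in fits.items()})
    for k in blobs(dark(im),250,2500):
        x,e=circ(cast(c,k[:,0,:],.015))
        if .028<x[2]<.045: print("disc",k[:,0].mean(0).round(),x.round(4),round(e*1e3,1))
E
python3 look.py
```

```text
scene
pot (228, 180, 23, 31) [ 0.456 -0.095] {40: ([0.4431, -0.1097], np.float64(5.0)), 50: ([0.454, -0.099], np.float64(3.2)), 60: ([0.4663, -0.089], np.float64(5.0)), 70: ([0.4804, -0.0807], np.float64(8.0))}
pot (174, 148, 25, 32) [ 0.45  -0.277] {40: ([0.4299, -0.303], np.float64(7.9)), 50: ([0.4407, -0.2883], np.float64(4.5)), 60: ([0.4512, -0.2728], np.float64(2.9)), 70: ([0.4645, -0.2586], np.float64(4.4))}
disc [280. 309.] [0.6226 0.15   0.0343] 0.6
disc [241. 282.] [0.624  0.0551 0.0342] 0.6
disc [205. 259.] [ 0.6256 -0.0397  0.0343] 0.6
disc [172. 237.] [ 0.6272 -0.1351  0.0341] 0.7
side
```

Run:
```python
import cv2,numpy as np
o=[]
a=cv2.imread("pics/scene0.png");b=cv2.imread("pics/side0.png")
for im,cs in((a,[(385,271),(312,235),(239,196),(186,165)]),(b,[(259,322),(276,253),(293,193),(311,150)])):
    hs=cv2.cvtColor(im,cv2.COLOR_BGR2HSV);r=[]
    for x,y in cs:
        for dy in(-6,4,12): print((x,y+dy),hs[y+dy,x],end=' ')
        print("bg",hs[y,x-26],hs[y,x+26])
        r.append(cv2.resize(im[y-25:y+25,x-25:x+25],(200,200),interpolation=0))
    o.append(np.hstack(r))
cv2.imwrite("pics/crop1.png",np.vstack(o))
```

```text
(385, 265) [  9 183 174] (385, 275) [  9 180  98] (385, 283) [ 11 178  99] bg [ 14 159 165] [ 14 162 167]
(312, 229) [  9 185 124] (312, 239) [  9 184 108] (312, 247) [  9 180  92] bg [ 14 163 175] [ 14 163 177]
(239, 190) [  9 180 129] (239, 200) [  8 179 107] (239, 208) [  9 172  83] bg [ 14 158 161] [ 14 159 178]
(186, 159) [  8 184 129] (186, 169) [ 10 178  79] (186, 177) [  9 181  89] bg [ 14 161 174] [ 14 160 174]
(259, 316) [  9 120 172] (259, 326) [ 10 117 199] (259, 334) [  9 126 111] bg [ 15  93 191] [ 15  94 195]
(276, 247) [  9 121 164] (276, 257) [  9 125 143] (276, 265) [  9 124 121] bg [ 15  93 186] [ 15  91 201]
(293, 187) [ 10 123 162] (293, 197) [  9 127 124] (293, 205) [  9 129 125] bg [ 16  92 196] [ 15  92 194]
(311, 144) [ 10 120 179] (311, 154) [  8 125 110] (311, 162) [  8 124 125] bg [ 15  94 193] [ 15  94 198]
```

View pics/crop1.png

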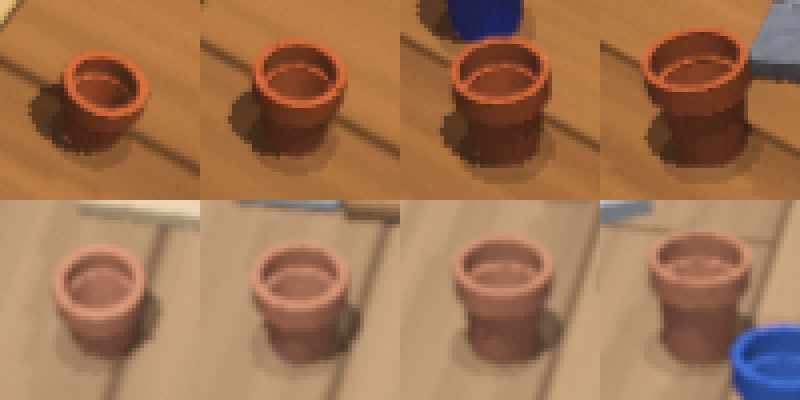

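The crops show all four pots upright with clear rims, and hue ≤ 11 separates them from the wood at 14 or more.

```bash
sed -i 's/m=(((h<9).*/m=(((h<=12)|(h>176))\&(s>100)\&(v>40)).astype(np.uint8)*255/; s/return cv2.morphologyEx(m,cv2.MORPH_CLOSE/m=cv2.morphologyEx(m,cv2.MORPH_OPEN,np.ones((3,3)));return cv2.morphologyEx(m,cv2.MORPH_CLOSE/' h.py
sed -i 's/round(v\[1\]\*1e3,1)/float(round(v[1]*1e3,1))/' look.py; python3 look.py
```

```text
scene
pot (375, 258, 22, 26) [0.444 0.265] {40: ([0.443, 0.2627], 0.6), 50: ([0.4551, 0.2679], 1.4), 60: ([0.467, 0.2726], 2.1), 70: ([0.4788, 0.2773], 2.7)}
pot (430, 229, 64, 47) [0.313 0.363] {40: ([0.2867, 0.3414], 25.4), 50: ([0.3006, 0.3439], 21.2), 60: ([0.3147, 0.3467], 17.2), 70: ([0.3289, 0.3495], 13.4)}
pot (300, 219, 24, 30) [0.452 0.102] {40: ([0.4426, 0.0929], 1.6), 50: ([0.4546, 0.1011], 0.9), 60: ([0.4667, 0.1088], 1.6), 70: ([0.4786, 0.1162], 2.3)}
pot (226, 180, 26, 33) [ 0.459 -0.094] {40: ([0.4384, -0.1115], 4.3), 50: ([0.4501, -0.1005], 2.0), 60: ([0.4622, -0.0896], 0.8), 70: ([0.4742, -0.0784], 1.6)}
pot (171, 147, 28, 35) [ 0.454 -0.279] {40: ([0.4251, -0.3096], 9.3), 50: ([0.4361, -0.2953], 5.9), 60: ([0.4475, -0.2809], 2.9), 70: ([0.4595, -0.2663], 1.2)}
pot (120, 123, 18, 26) [ 0.461 -0.493] {40: ([0.4547, -0.491], 13.5), 50: ([0.461, -0.4778], 11.4), 60: ([0.4704, -0.464], 10.7), 70: ([0.4871, -0.4635], 11.8)}
disc [280. 309.] [0.6226 0.15   0.0343] 0.6
disc [240. 282.] [0.624  0.0551 0.0343] 0.6
disc [205. 259.] [ 0.6256 -0.0398  0.0343] 0.6
disc [172. 237.] [ 0.6272 -0.1351  0.0341] 0.7
side
pot (247, 308, 24, 29) [0.441 0.267] {40: ([0.442, 0.2634], 0.5), 50: ([0.4386, 0.2756], 1.6), 60: ([0.435, 0.2874], 2.4), 70: ([0.4315, 0.2992], 3.0)}
pot (264, 238, 24, 31) [0.454 0.101] {40: ([0.4583, 0.0869], 1.4), 50: ([0.4543, 0.1015], 0.7), 60: ([0.4504, 0.1162], 1.4), 70: ([0.4466, 0.1307], 2.1)}
pot (281, 177, 25, 32) [ 0.463 -0.094] {40: ([0.4699, -0.1234], 3.9), 50: ([0.4661, -0.1058], 1.8), 60: ([0.4622, -0.0878], 0.9), 70: ([0.458, -0.07], 1.8)}
pot (298, 132, 26, 34) [ 0.46  -0.281] {40: ([0.4722, -0.3276], 6.5), 50: ([0.4679, -0.3073], 3.8), 60: ([0.4633, -0.2869], 1.8), 70: ([0.4591, -0.266], 1.3)}
pot (314, 106, 32, 12) [ 0.445 -0.482] {40: ([0.4335, -0.4774], 15.7), 50: ([0.4276, -0.4572], 13.6), 60: ([0.4245, -0.4352], 11.3), 70: ([0.4219, -0.4104], 9.5)}
```

```bash
python3 -m handwheel '[{"rz":-9.6},{"rz":-9.6},{"rz":-9.6},{"rz":-9.6},{"rz":-9.6},{"rz":-9.6},{"rz":-9.6},{}]'
python3 - <<'E'
from h import *
im=cv2.imread("pics/side0.png");c=cams.calibration("side")
h,s,v=cv2.split(cv2.cvtColor(im,cv2.COLOR_BGR2HSV))
m=cv2.morphologyEx(((s<60)&(v<160)).astype(np.uint8)*255,cv2.MORPH_OPEN,np.ones((3,3)))
for k in blobs(m,150,2500):
    x,e=circ(cast(c,k[:,0,:],.015))
    if e<.004: print("disc",k[:,0].mean(0).round(),x.round(4),round(e*1e3,1))
im=cv2.imread("pics/scene0.png");c2=cams.calibration("scene")
print("blue,pink",cast(c2,[[234,155],[248,135]],.06).round(3),cast(c,[[332,167],[374,165]],.06).round(3))
E
```

```text
disc [188. 263.] [0.6214 0.1503 0.0334] 2.1
disc [204. 231.] [0.6239 0.0567 0.0337] 0.8
disc [218. 204.] [ 0.6255 -0.0382  0.0338] 0.9
disc [231. 179.] [ 0.6272 -0.1327  0.0338] 1.0
blue,pink [[ 0.379 -0.179]
 [ 0.294 -0.207]] [[ 0.389 -0.172]
 [ 0.295 -0.201]]invalid input
```

```bash
python3 -m handwheel '[{"rz":-9.6},{"rz":-9.6},{"rz":-9.6},{"rz":-9.6},{"rz":-9.6},{"rz":-9.6},{"rz":-9.6}]' 1; python3 -m handwheel -h | head -20
```

```text
invalid input
invalid input: not JSON, or not a number
```

```bash
python3 -m handwheel '[{"dx":0,"dy":0,"dz":0,"rx":0,"ry":0,"rz":-9.6},{"dx":0,"dy":0,"dz":0,"rx":0,"ry":0,"rz":-9.6},{"dx":0,"dy":0,"dz":0,"rx":0,"ry":0,"rz":-9.6},{"dx":0,"dy":0,"dz":0,"rx":0,"ry":0,"rz":-9.6},{"dx":0,"dy":0,"dz":0,"rx":0,"ry":0,"rz":-9.6},{"dx":0,"dy":0,"dz":0,"rx":0,"ry":0,"rz":-9.6},{"dx":0,"dy":0,"dz":0,"rx":0,"ry":0,"rz":-9.6}]' 1
```

```text
clock: 1.18
eef_pos: [0.2617, -0.6214, 0.2441]
eef_rot: [-179.9, -0.1, 92.3]
wrist_force: [1.2, 0.5, -0.0]
finger_gap: 1.001
```

```bash
python3 -m handwheel '[{"dx":4.4,"dy":2.45,"dz":1,"rx":0,"ry":0,"rz":2.3},{"dx":4.4,"dy":2.45,"dz":1.5,"rx":0,"ry":0,"rz":0},{"dx":4.4,"dy":2.45,"dz":1.5,"rx":0,"ry":0,"rz":0},{"dx":4.4,"dy":2.45,"dz":1.5,"rx":0,"ry":0,"rz":0},{"dx":4.4,"dy":2.45,"dz":1.5,"rx":0,"ry":0,"rz":0},{"dx":4.4,"dy":2.45,"dz":1.5,"rx":0,"ry":0,"rz":0},{"dx":4.4,"dy":2.45,"dz":1.5,"rx":0,"ry":0,"rz":0},{"dx":4.4,"dy":2.45,"dz":1.5,"rx":0,"ry":0,"rz":0},{"dx":0,"dy":0,"dz":0,"rx":0,"ry":0,"rz":0},{"dx":0,"dy":0,"dz":0,"rx":0,"ry":0,"rz":0}]' 1
```

```text
clock: 2.42
eef_pos: [0.4621, -0.2617, 0.126]
eef_rot: [179.9, 0.2, 89.7]
wrist_force: [0.4, -0.6, 0.6]
finger_gap: 0.998
```

```bash
python3 -m handwheel '[{"dx":-0.43,"dy":-0.28,"dz":0,"rx":0,"ry":0,"rz":-0.3},{"dx":0,"dy":0,"dz":0,"rx":0,"ry":0,"rz":0},{"dx":0,"dy":0,"dz":0.5,"rx":0,"ry":0,"rz":0}]' 1
python3 - <<'E'
from cell import cams
import cv2
cv2.imwrite("pics/w1.png",cams.capture("wrist"))
E
```

```text
clock: 2.8
eef_pos: [0.4581, -0.2702, 0.1219]
eef_rot: [179.8, 0.3, 89.7]
wrist_force: [-0.0, 0.2, -0.4]
finger_gap: 0.997
```

View pics/w1.png

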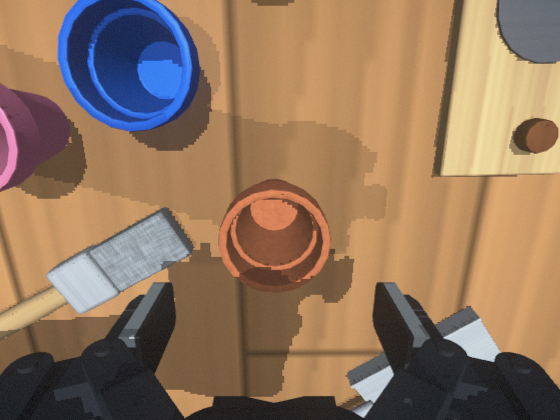

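The wrist view shows the 64 pot between the jaws, its rim centred near (275,237). The scraper, dibber and blue pot are clear of the fingers.

```bash
cat > w.py <<'E'
from h import *
import sys
h,r=float(sys.argv[1])/1e3,float(sys.argv[2])/2e3
im=cams.capture("wrist");c=cams.calibration("wrist");s=read_state()
k=max(blobs(terra(im),1500,60000),key=cv2.contourArea)
P=cast(c,k[:,0],h); x=circ(P,r)[0]
for _ in range(5):
    d=np.hypot(*(P-x).T)-r; Q=P[abs(d)<.002+.0*d]; x,e=circ(Q,r)
print(len(Q),len(P),x.round(4),round(e*1e3,2),"tcp",s["eef_pos"].round(4),s["eef_rot"].round(1))
E
python3 w.py 70 64
```

```text
287 321 [ 0.4592 -0.264 ] 0.89 tcp [ 0.4575 -0.2696  0.121 ] [179.9   0.2  89.7]
```

```bash
python3 -m handwheel '[{"dx":0.4,"dy":0.15,"dz":0.4,"rx":0,"ry":0,"rz":0},{"dx":0,"dy":0,"dz":1.2,"rx":0,"ry":0,"rz":0},{"dx":0,"dy":0,"dz":1.2,"rx":0,"ry":0,"rz":0},{"dx":0,"dy":0,"dz":1.2,"rx":0,"ry":0,"rz":0},{"dx":0,"dy":0,"dz":1.2,"rx":0,"ry":0,"rz":0},{"dx":0,"dy":0,"dz":1.2,"rx":0,"ry":0,"rz":0},{"dx":0,"dy":0,"dz":0.4,"rx":0,"ry":0,"rz":0},{"dx":0,"dy":0,"dz":0,"rx":0,"ry":0,"rz":0}]' 1
```

```text
clock: 3.9
eef_pos: [0.4585, -0.265, 0.0468]
eef_rot: [-179.9, 0.2, 89.7]
wrist_force: [-0.4, -0.8, -0.2]
finger_gap: 0.999
```

```bash
python3 -m handwheel '[{"dx":0,"dy":0,"dz":0,"rx":0,"ry":0,"rz":0},{"dx":0,"dy":0,"dz":0,"rx":0,"ry":0,"rz":0},{"dx":0,"dy":0,"dz":0,"rx":0,"ry":0,"rz":0},{"dx":0,"dy":0,"dz":0,"rx":0,"ry":0,"rz":0},{"dx":0,"dy":0,"dz":0,"rx":0,"ry":0,"rz":0},{"dx":0,"dy":0,"dz":0,"rx":0,"ry":0,"rz":0}]' 0;  python3 -m handwheel '[{"dx":0,"dy":0,"dz":-0.5,"rx":0,"ry":0,"rz":0},{"dx":0,"dy":0,"dz":-1,"rx":0,"ry":0,"rz":0},{"dx":0,"dy":0,"dz":-1,"rx":0,"ry":0,"rz":0},{"dx":0,"dy":0,"dz":-1,"rx":0,"ry":0,"rz":0},{"dx":0,"dy":0,"dz":-1,"rx":0,"ry":0,"rz":0},{"dx":0,"dy":0,"dz":-0.5,"rx":0,"ry":0,"rz":0},{"dx":0,"dy":0,"dz":0,"rx":0,"ry":0,"rz":0}]' 0
```

```text
clock: 4.65
eef_pos: [0.4589, -0.2653, 0.0478]
eef_rot: [180.0, 0.2, 89.7]
wrist_force: [0.9, -0.7, -2.4]
finger_gap: 0.724
clock: 5.52
eef_pos: [0.4593, -0.2654, 0.1024]
eef_rot: [179.9, 0.3, 89.7]
wrist_force: [-0.0, 0.5, -0.7]
finger_gap: 0.724
```

```bash
python3 -m handwheel '[{"dx":1.3,"dy":1.7,"dz":0,"rx":0,"ry":0,"rz":0},{"dx":2.2,"dy":2.8,"dz":0,"rx":0,"ry":0,"rz":0},{"dx":2.2,"dy":2.8,"dz":0,"rx":0,"ry":0,"rz":0},{"dx":2.2,"dy":2.8,"dz":0,"rx":0,"ry":0,"rz":0},{"dx":2.2,"dy":2.8,"dz":0,"rx":0,"ry":0,"rz":0},{"dx":2.2,"dy":2.8,"dz":0,"rx":0,"ry":0,"rz":0},{"dx":0.6,"dy":0.8,"dz":0,"rx":0,"ry":0,"rz":0},{"dx":0,"dy":0,"dz":0,"rx":0,"ry":0,"rz":0},{"dx":0,"dy":0,"dz":0,"rx":0,"ry":0,"rz":0}]' 0
python3 - <<'E'
from cell import cams
import cv2
cv2.imwrite("pics/s2.png",cams.capture("scene")[100:340,80:420])
E
```

```text
clock: 6.65
eef_pos: [0.6338, -0.1237, 0.0977]
eef_rot: [-179.9, -0.1, 90.0]
wrist_force: [0.3, -0.1, -1.2]
finger_gap: 0.726
```

View pics/s2.png

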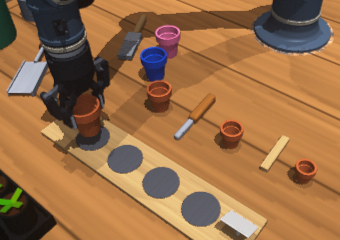

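The scene crop shows the 64 pot held upright above disc 3 at about (88,115) in the crop. It has overshot a little.

```bash
python3 -m handwheel '[{"dx":-0.9,"dy":-0.6,"dz":0,"rx":0,"ry":0,"rz":0},{"dx":0,"dy":0,"dz":0.5,"rx":0,"ry":0,"rz":0},{"dx":0,"dy":0,"dz":0.7,"rx":0,"ry":0,"rz":0},{"dx":0,"dy":0,"dz":0.7,"rx":0,"ry":0,"rz":0},{"dx":0,"dy":0,"dz":0.3,"rx":0,"ry":0,"rz":0},{"dx":0,"dy":0,"dz":0,"rx":0,"ry":0,"rz":0}]' 0
```

```text
clock: 7.45
eef_pos: [0.6251, -0.1369, 0.0738]
eef_rot: [-179.8, 0.0, 89.7]
wrist_force: [-0.2, 0.1, -2.0]
finger_gap: 0.724
```

```bash
python3 -m handwheel '[{"dx":0.25,"dy":0.18,"dz":0.2,"rx":0,"ry":0,"rz":0},{"dx":0,"dy":0,"dz":0.2,"rx":0,"ry":0,"rz":0},{"dx":0,"dy":0,"dz":0.2,"rx":0,"ry":0,"rz":0},{"dx":0,"dy":0,"dz":0.2,"rx":0,"ry":0,"rz":0},{"dx":0,"dy":0,"dz":0,"rx":0,"ry":0,"rz":0},{"dx":0,"dy":0,"dz":0,"rx":0,"ry":0,"rz":0}]' 0
```

```text
clock: 8.2
eef_pos: [0.6276, -0.1337, 0.0657]
eef_rot: [-179.9, 0.0, 89.7]
wrist_force: [-0.2, -0.5, -1.9]
finger_gap: 0.723
```

```bash
python3 -m handwheel '[{"dx":0,"dy":0,"dz":0.15,"rx":0,"ry":0,"rz":0},{"dx":0,"dy":0,"dz":0.1,"rx":0,"ry":0,"rz":0},{"dx":0,"dy":0,"dz":0,"rx":0,"ry":0,"rz":0}]' 0
```

```text
clock: 8.57
eef_pos: [0.6276, -0.1339, 0.0631]
eef_rot: [-179.9, 0.0, 89.7]
wrist_force: [0.0, 0.8, -1.2]
finger_gap: 0.719
```

```bash
python3 -m handwheel '[{"dx":0,"dy":0,"dz":0.12,"rx":0,"ry":0,"rz":0},{"dx":0,"dy":0,"dz":0,"rx":0,"ry":0,"rz":0}]' 0
```

```text
clock: 8.82
eef_pos: [0.6279, -0.1338, 0.0629]
eef_rot: [-179.9, 0.1, 89.7]
wrist_force: [0.3, 0.8, -1.8]
finger_gap: 0.724
```

```bash
python3 -m handwheel '[{"dx":0,"dy":0,"dz":0.15,"rx":0,"ry":0,"rz":0},{"dx":0,"dy":0,"dz":0,"rx":0,"ry":0,"rz":0}]' 0;python3 - <<'E'
from cell import cams
import cv2
cv2.imwrite("pics/s3.png",cv2.resize(cams.capture("side")[100:240,160:360],None,fx=3,fy=3,interpolation=0))
E
```

```text
clock: 9.07
eef_pos: [0.6282, -0.1337, 0.0629]
eef_rot: [-179.9, 0.1, 89.7]
wrist_force: [0.1, -0.4, -1.1]
finger_gap: 0.724
```

View pics/s3.png

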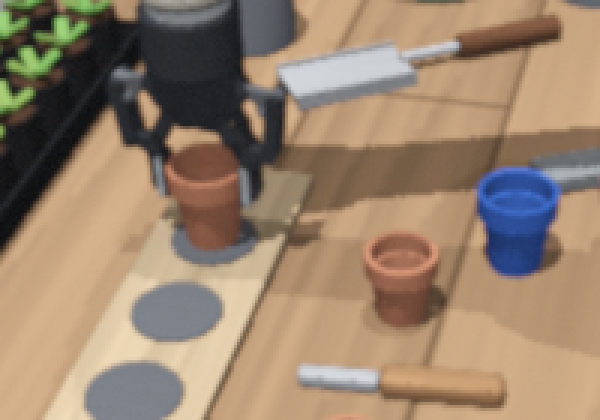

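The side view shows the pot standing over the disc. The TCP stopped at 0.0629, the predicted contact height, so I release.

```bash
python3 -m handwheel '[{"dx":0,"dy":0,"dz":0,"rx":0,"ry":0,"rz":0},{"dx":0,"dy":0,"dz":0,"rx":0,"ry":0,"rz":0},{"dx":0,"dy":0,"dz":0,"rx":0,"ry":0,"rz":0},{"dx":0,"dy":0,"dz":0,"rx":0,"ry":0,"rz":0}]' 1; python3 -m handwheel '[{"dx":0,"dy":0,"dz":-0.5,"rx":0,"ry":0,"rz":0},{"dx":0,"dy":0,"dz":-1.3,"rx":0,"ry":0,"rz":0},{"dx":0,"dy":0,"dz":-1.3,"rx":0,"ry":0,"rz":0},{"dx":0,"dy":0,"dz":-1.3,"rx":0,"ry":0,"rz":0},{"dx":0,"dy":0,"dz":-1.3,"rx":0,"ry":0,"rz":0},{"dx":0,"dy":0,"dz":-1.3,"rx":0,"ry":0,"rz":0},{"dx":0,"dy":0,"dz":0,"rx":0,"ry":0,"rz":0}]' 1; python3 w.py 85 64
```

```text
clock: 9.62
eef_pos: [0.6285, -0.1338, 0.0624]
eef_rot: [-179.9, 0.1, 89.7]
wrist_force: [-0.1, 0.3, -0.5]
finger_gap: 0.999
clock: 10.5
eef_pos: [0.6296, -0.1337, 0.1394]
eef_rot: [179.8, 0.1, 89.7]
wrist_force: [-0.1, 0.2, -0.9]
finger_gap: 1.001
268 312 [ 0.6279 -0.1323] 1.02 tcp [ 0.6291 -0.1337  0.1386] [1.799e+02 1.000e-01 8.970e+01]
```

```bash
python3 -m handwheel '[{"dx":0.5,"dy":-2,"dz":0,"rx":0,"ry":0,"rz":0},{"dx":1.1,"dy":-4,"dz":0,"rx":0,"ry":0,"rz":0},{"dx":1.1,"dy":-4,"dz":0.5,"rx":0,"ry":0,"rz":0},{"dx":1.1,"dy":-4,"dz":1,"rx":0,"ry":0,"rz":0},{"dx":0.5,"dy":-2,"dz":1,"rx":0,"ry":0,"rz":0},{"dx":0,"dy":0,"dz":0.5,"rx":0,"ry":0,"rz":0},{"dx":0,"dy":0,"dz":0,"rx":0,"ry":0,"rz":0},{"dx":0,"dy":0,"dz":0,"rx":0,"ry":0,"rz":0}]' 1; python3 w.py 60 56
```

```text
clock: 11.55
eef_pos: [0.4644, -0.089, 0.1045]
eef_rot: [-179.8, 0.0, 89.6]
wrist_force: [0.3, -0.8, 0.5]
finger_gap: 1.0
248 295 [ 0.4628 -0.0875] 0.81 tcp [ 0.4645 -0.089   0.1045] [-179.9    0.    89.6]
```

```bash
python3 -m handwheel '[{"dx":0.1,"dy":-0.17,"dz":0.2,"rx":0,"ry":0,"rz":0},{"dx":0,"dy":0,"dz":1.2,"rx":0,"ry":0,"rz":0},{"dx":0,"dy":0,"dz":1.2,"rx":0,"ry":0,"rz":0},{"dx":0,"dy":0,"dz":1.2,"rx":0,"ry":0,"rz":0},{"dx":0,"dy":0,"dz":1.2,"rx":0,"ry":0,"rz":0},{"dx":0,"dy":0,"dz":0.8,"rx":0,"ry":0,"rz":0},{"dx":0,"dy":0,"dz":0.4,"rx":0,"ry":0,"rz":0},{"dx":0,"dy":0,"dz":0,"rx":0,"ry":0,"rz":0}]' 1
```

```text
clock: 12.6
eef_pos: [0.4634, -0.0879, 0.0374]
eef_rot: [-179.8, -0.0, 89.6]
wrist_force: [0.1, -0.4, 0.9]
finger_gap: 1.002
```

```bash
python3 -m handwheel '[{"dx":0,"dy":0,"dz":0,"rx":0,"ry":0,"rz":0},{"dx":0,"dy":0,"dz":0,"rx":0,"ry":0,"rz":0},{"dx":0,"dy":0,"dz":0,"rx":0,"ry":0,"rz":0},{"dx":0,"dy":0,"dz":0,"rx":0,"ry":0,"rz":0},{"dx":0,"dy":0,"dz":0,"rx":0,"ry":0,"rz":0},{"dx":0,"dy":0,"dz":0,"rx":0,"ry":0,"rz":0},{"dx":0,"dy":0,"dz":0,"rx":0,"ry":0,"rz":0}]' 0;  python3 -m handwheel '[{"dx":0,"dy":0,"dz":-0.5,"rx":0,"ry":0,"rz":0},{"dx":0,"dy":0,"dz":-1,"rx":0,"ry":0,"rz":0},{"dx":0,"dy":0,"dz":-1,"rx":0,"ry":0,"rz":0},{"dx":0,"dy":0,"dz":-1,"rx":0,"ry":0,"rz":0},{"dx":0,"dy":0,"dz":-1,"rx":0,"ry":0,"rz":0},{"dx":0,"dy":0,"dz":-0.5,"rx":0,"ry":0,"rz":0},{"dx":0,"dy":0,"dz":0,"rx":0,"ry":0,"rz":0}]' 0
```

```text
clock: 13.48
eef_pos: [0.464, -0.0882, 0.0386]
eef_rot: [-179.9, 0.0, 89.6]
wrist_force: [-0.9, -0.5, -1.7]
finger_gap: 0.629
clock: 14.35
eef_pos: [0.4646, -0.0883, 0.0931]
eef_rot: [180.0, 0.0, 89.6]
wrist_force: [0.5, -0.1, -1.4]
finger_gap: 0.636
```

```bash
python3 -m handwheel '[{"dx":0.5,"dy":1.6,"dz":0,"rx":0,"ry":0,"rz":0},{"dx":0.9,"dy":2.8,"dz":0,"rx":0,"ry":0,"rz":0},{"dx":0.9,"dy":2.8,"dz":0,"rx":0,"ry":0,"rz":0},{"dx":0.9,"dy":2.8,"dz":0,"rx":0,"ry":0,"rz":0},{"dx":0.9,"dy":2.8,"dz":0,"rx":0,"ry":0,"rz":0},{"dx":0.5,"dy":1.6,"dz":0,"rx":0,"ry":0,"rz":0},{"dx":0.2,"dy":0.6,"dz":0,"rx":0,"ry":0,"rz":0},{"dx":0,"dy":0,"dz":0,"rx":0,"ry":0,"rz":0},{"dx":0,"dy":0,"dz":0,"rx":0,"ry":0,"rz":0}]' 0
```

```text
clock: 15.48
eef_pos: [0.6237, -0.0364, 0.0885]
eef_rot: [-179.8, -0.1, 89.7]
wrist_force: [-0.2, -0.7, -1.0]
finger_gap: 0.633
```

```bash
python3 -m handwheel '[{"dx":-0.22,"dy":0.1,"dz":0.3,"rx":0,"ry":0,"rz":0},{"dx":0,"dy":0,"dz":0.6,"rx":0,"ry":0,"rz":0},{"dx":0,"dy":0,"dz":0.6,"rx":0,"ry":0,"rz":0},{"dx":0,"dy":0,"dz":0.6,"rx":0,"ry":0,"rz":0},{"dx":0,"dy":0,"dz":0.3,"rx":0,"ry":0,"rz":0},{"dx":0,"dy":0,"dz":0.2,"rx":0,"ry":0,"rz":0},{"dx":0,"dy":0,"dz":0.1,"rx":0,"ry":0,"rz":0},{"dx":0,"dy":0,"dz":0,"rx":0,"ry":0,"rz":0}]' 0
```

```text
clock: 16.48
eef_pos: [0.6232, -0.0399, 0.0595]
eef_rot: [-179.8, -0.0, 89.6]
wrist_force: [0.3, -0.2, -0.4]
finger_gap: 0.631
```

```bash
python3 -m handwheel '[{"dx":0.1,"dy":0.2,"dz":0.2,"rx":0,"ry":0,"rz":0},{"dx":0,"dy":0,"dz":0.2,"rx":0,"ry":0,"rz":0},{"dx":0,"dy":0,"dz":0.2,"rx":0,"ry":0,"rz":0},{"dx":0,"dy":0,"dz":0.1,"rx":0,"ry":0,"rz":0},{"dx":0,"dy":0,"dz":0,"rx":0,"ry":0,"rz":0}]' 0;  python3 -m handwheel '[{"dx":0,"dy":0,"dz":0.1,"rx":0,"ry":0,"rz":0},{"dx":0,"dy":0,"dz":0,"rx":0,"ry":0,"rz":0}]' 0
```

```text
clock: 17.1
eef_pos: [0.6259, -0.0387, 0.0536]
eef_rot: [-179.8, -0.0, 89.6]
wrist_force: [0.3, -0.2, -1.4]
finger_gap: 0.633
clock: 17.35
eef_pos: [0.626, -0.0386, 0.0535]
eef_rot: [-179.9, -0.0, 89.6]
wrist_force: [-1.3, 0.7, -0.2]
finger_gap: 0.635
```

At contact height: z no longer drops. I release, rise and check.

```bash
python3 -m handwheel '[{"dx":0,"dy":0,"dz":0,"rx":0,"ry":0,"rz":0},{"dx":0,"dy":0,"dz":0,"rx":0,"ry":0,"rz":0},{"dx":0,"dy":0,"dz":0,"rx":0,"ry":0,"rz":0},{"dx":0,"dy":0,"dz":0,"rx":0,"ry":0,"rz":0}]' 1; python3 -m handwheel '[{"dx":0,"dy":0,"dz":-0.5,"rx":0,"ry":0,"rz":0},{"dx":0,"dy":0,"dz":-1.3,"rx":0,"ry":0,"rz":0},{"dx":0,"dy":0,"dz":-1.3,"rx":0,"ry":0,"rz":0},{"dx":0,"dy":0,"dz":-1.3,"rx":0,"ry":0,"rz":0},{"dx":0,"dy":0,"dz":-1.3,"rx":0,"ry":0,"rz":0},{"dx":0,"dy":0,"dz":-1.3,"rx":0,"ry":0,"rz":0},{"dx":0,"dy":0,"dz":0,"rx":0,"ry":0,"rz":0}]' 1; python3 w.py 75 56
```

```text
clock: 17.85
eef_pos: [0.6261, -0.0387, 0.0529]
eef_rot: [-179.9, -0.0, 89.6]
wrist_force: [0.2, 0.4, 0.2]
finger_gap: 1.001
clock: 18.73
eef_pos: [0.6274, -0.0386, 0.1298]
eef_rot: [179.9, -0.0, 89.6]
wrist_force: [-0.1, 0.6, 0.1]
finger_gap: 1.0
239 272 [ 0.6249 -0.0376] 0.94 tcp [ 0.6269 -0.0387  0.129 ] [-180.    -0.    89.6]
```

```bash
python3 -m handwheel '[{"dx":1.6,"dy":-2,"dz":0,"rx":0,"ry":0,"rz":0.3},{"dx":2.9,"dy":-3.6,"dz":0,"rx":0,"ry":0,"rz":0},{"dx":2.9,"dy":-3.6,"dz":0.5,"rx":0,"ry":0,"rz":0},{"dx":2.9,"dy":-3.6,"dz":0.8,"rx":0,"ry":0,"rz":0},{"dx":1.9,"dy":-2.4,"dz":1,"rx":0,"ry":0,"rz":0},{"dx":1.2,"dy":-1.4,"dz":0.8,"rx":0,"ry":0,"rz":0},{"dx":0,"dy":0,"dz":0,"rx":0,"ry":0,"rz":0},{"dx":0,"dy":0,"dz":0,"rx":0,"ry":0,"rz":0}]' 1; python3 w.py 50 48
```

```text
clock: 19.77
eef_pos: [0.4559, 0.0995, 0.0939]
eef_rot: [-179.7, 0.1, 89.2]
wrist_force: [-0.6, 0.4, -0.7]
finger_gap: 1.002
220 255 [0.4546 0.1029] 0.81 tcp [0.4559 0.0995 0.0939] [-1.797e+02  1.000e-01  8.920e+01]
```

```bash
python3 -m handwheel '[{"dx":0.25,"dy":-0.15,"dz":0.2,"rx":0,"ry":0,"rz":-0.5},{"dx":0,"dy":0,"dz":1.2,"rx":0,"ry":0,"rz":0},{"dx":0,"dy":0,"dz":1.2,"rx":0,"ry":0,"rz":0},{"dx":0,"dy":0,"dz":1.2,"rx":0,"ry":0,"rz":0},{"dx":0,"dy":0,"dz":1.1,"rx":0,"ry":0,"rz":0},{"dx":0,"dy":0,"dz":0.7,"rx":0,"ry":0,"rz":0},{"dx":0,"dy":0,"dz":0.3,"rx":0,"ry":0,"rz":0},{"dx":0,"dy":0,"dz":0,"rx":0,"ry":0,"rz":0}]' 1
```

```text
clock: 20.82
eef_pos: [0.4554, 0.1007, 0.0301]
eef_rot: [-179.6, 0.1, 89.5]
wrist_force: [-0.1, 0.1, -0.2]
finger_gap: 1.0
```

```bash
python3 -m handwheel '[{"dx":0,"dy":0,"dz":0,"rx":0,"ry":0,"rz":0},{"dx":0,"dy":0,"dz":0,"rx":0,"ry":0,"rz":0},{"dx":0,"dy":0,"dz":0,"rx":0,"ry":0,"rz":0},{"dx":0,"dy":0,"dz":0,"rx":0,"ry":0,"rz":0},{"dx":0,"dy":0,"dz":0,"rx":0,"ry":0,"rz":0},{"dx":0,"dy":0,"dz":0,"rx":0,"ry":0,"rz":0},{"dx":0,"dy":0,"dz":0,"rx":0,"ry":0,"rz":0}]' 0;  python3 -m handwheel '[{"dx":0,"dy":0,"dz":-0.5,"rx":0,"ry":0,"rz":0},{"dx":0,"dy":0,"dz":-1,"rx":0,"ry":0,"rz":0},{"dx":0,"dy":0,"dz":-1,"rx":0,"ry":0,"rz":0},{"dx":0,"dy":0,"dz":-1,"rx":0,"ry":0,"rz":0},{"dx":0,"dy":0,"dz":-1,"rx":0,"ry":0,"rz":0},{"dx":0,"dy":0,"dz":-0.5,"rx":0,"ry":0,"rz":0},{"dx":0,"dy":0,"dz":0,"rx":0,"ry":0,"rz":0}]' 0
```

```text
clock: 21.7
eef_pos: [0.4559, 0.1007, 0.0312]
eef_rot: [-179.7, 0.0, 89.5]
wrist_force: [-0.4, -0.1, 0.4]
finger_gap: 0.544
clock: 22.58
eef_pos: [0.4566, 0.1008, 0.0856]
eef_rot: [-179.8, 0.0, 89.5]
wrist_force: [-0.8, 0.5, -1.5]
finger_gap: 0.545
```

```bash
python3 -m handwheel '[{"dx":-0.5,"dy":1.7,"dz":0,"rx":0,"ry":0,"rz":0},{"dx":-0.8,"dy":2.9,"dz":0,"rx":0,"ry":0,"rz":0},{"dx":-0.8,"dy":2.9,"dz":0,"rx":0,"ry":0,"rz":0},{"dx":-0.8,"dy":2.9,"dz":0,"rx":0,"ry":0,"rz":0},{"dx":-0.8,"dy":2.9,"dz":0,"rx":0,"ry":0,"rz":0},{"dx":-0.5,"dy":1.8,"dz":0,"rx":0,"ry":0,"rz":0},{"dx":-0.1,"dy":0.7,"dz":0,"rx":0,"ry":0,"rz":0},{"dx":0,"dy":0,"dz":0,"rx":0,"ry":0,"rz":0},{"dx":0,"dy":0,"dz":0,"rx":0,"ry":0,"rz":0}]' 0
```

```text
clock: 23.7
eef_pos: [0.6236, 0.0503, 0.0802]
eef_rot: [-179.6, 0.1, 89.3]
wrist_force: [0.1, 0.9, -0.8]
finger_gap: 0.547
```

```bash
python3 -m handwheel '[{"dx":0.42,"dy":0.1,"dz":0.4,"rx":0,"ry":0,"rz":-0.5},{"dx":0,"dy":0,"dz":0.6,"rx":0,"ry":0,"rz":0},{"dx":0,"dy":0,"dz":0.6,"rx":0,"ry":0,"rz":0},{"dx":0,"dy":0,"dz":0.6,"rx":0,"ry":0,"rz":0},{"dx":0,"dy":0,"dz":0.3,"rx":0,"ry":0,"rz":0},{"dx":0,"dy":0,"dz":0.2,"rx":0,"ry":0,"rz":0},{"dx":0,"dy":0,"dz":0.1,"rx":0,"ry":0,"rz":0},{"dx":0,"dy":0,"dz":0,"rx":0,"ry":0,"rz":0}]' 0
```

```text
clock: 24.7
eef_pos: [0.6229, 0.0555, 0.0502]
eef_rot: [-179.5, 0.1, 90.0]
wrist_force: [-0.0, -0.1, -0.2]
finger_gap: 0.545
```

```bash
python3 -m handwheel '[{"dx":0,"dy":0.1,"dz":0.15,"rx":0,"ry":0,"rz":0},{"dx":0,"dy":0,"dz":0.15,"rx":0,"ry":0,"rz":0},{"dx":0,"dy":0,"dz":0.1,"rx":0,"ry":0,"rz":0},{"dx":0,"dy":0,"dz":0,"rx":0,"ry":0,"rz":0}]' 0;  python3 -m handwheel '[{"dx":0,"dy":0,"dz":0.1,"rx":0,"ry":0,"rz":0},{"dx":0,"dy":0,"dz":0,"rx":0,"ry":0,"rz":0}]' 0
```

```text
clock: 25.2
eef_pos: [0.6244, 0.0555, 0.0464]
eef_rot: [-179.6, 0.1, 90.0]
wrist_force: [0.4, 0.7, -0.7]
finger_gap: 0.548
clock: 25.45
eef_pos: [0.6245, 0.0557, 0.0464]
eef_rot: [-179.6, 0.2, 90.0]
wrist_force: [-0.6, 0.4, -0.3]
finger_gap: 0.544
```

Contact height again (0.0464). I release and rise.

```bash
python3 -m handwheel '[{"dx":0,"dy":0,"dz":0,"rx":0,"ry":0,"rz":0},{"dx":0,"dy":0,"dz":0,"rx":0,"ry":0,"rz":0},{"dx":0,"dy":0,"dz":0,"rx":0,"ry":0,"rz":0},{"dx":0,"dy":0,"dz":0,"rx":0,"ry":0,"rz":0},{"dx":0,"dy":0,"dz":0,"rx":0,"ry":0,"rz":0}]' 1; python3 -m handwheel '[{"dx":0,"dy":0,"dz":-0.5,"rx":0,"ry":0,"rz":0},{"dx":0,"dy":0,"dz":-1.3,"rx":0,"ry":0,"rz":0},{"dx":0,"dy":0,"dz":-1.3,"rx":0,"ry":0,"rz":0},{"dx":0,"dy":0,"dz":-1.3,"rx":0,"ry":0,"rz":0},{"dx":0,"dy":0,"dz":-1.3,"rx":0,"ry":0,"rz":0},{"dx":0,"dy":0,"dz":-1.3,"rx":0,"ry":0,"rz":0},{"dx":0,"dy":0,"dz":0,"rx":0,"ry":0,"rz":0}]' 1; python3 w.py 65 48
```

```text
clock: 26.08
eef_pos: [0.6248, 0.0557, 0.0463]
eef_rot: [-179.7, 0.1, 90.0]
wrist_force: [-0.5, -0.8, 1.0]
finger_gap: 0.997
clock: 26.95
eef_pos: [0.6263, 0.0562, 0.1232]
eef_rot: [-179.9, 0.1, 90.0]
wrist_force: [0.2, 0.8, 0.8]
finger_gap: 0.996
63 285 [ 0.6248 -0.0288] 0.85 tcp [0.6258 0.056  0.1224] [-1.798e+02  1.000e-01  9.000e+01]
```

```bash
python3 -m handwheel '[{"dx":2,"dy":-1.8,"dz":0,"rx":0,"ry":0,"rz":0},{"dx":4,"dy":-3.6,"dz":0,"rx":0,"ry":0,"rz":0},{"dx":4,"dy":-3.6,"dz":0,"rx":0,"ry":0,"rz":0},{"dx":4,"dy":-3.6,"dz":0.5,"rx":0,"ry":0,"rz":0},{"dx":3,"dy":-2.6,"dz":1,"rx":0,"ry":0,"rz":0},{"dx":2,"dy":-1.7,"dz":1,"rx":0,"ry":0,"rz":0},{"dx":1,"dy":-0.9,"dz":0.6,"rx":0,"ry":0,"rz":0},{"dx":0,"dy":0,"dz":0,"rx":0,"ry":0,"rz":0},{"dx":0,"dy":0,"dz":0,"rx":0,"ry":0,"rz":0}]' 1; python3 w.py 40 40
```

```text
clock: 28.12
eef_pos: [0.4426, 0.2585, 0.0869]
eef_rot: [-179.5, 0.3, 89.7]
wrist_force: [-0.3, 0.6, 0.3]
finger_gap: 1.003
49 499 [0.3356 0.35  ] 0.86 tcp [0.4427 0.2584 0.0869] [-179.5    0.3   89.7]
```

```bash
python3 -m handwheel '[{"dx":0.45,"dy":-0.05,"dz":0.2,"rx":0,"ry":0,"rz":-0.3},{"dx":0,"dy":0,"dz":1.2,"rx":0,"ry":0,"rz":0},{"dx":0,"dy":0,"dz":1.2,"rx":0,"ry":0,"rz":0},{"dx":0,"dy":0,"dz":1.2,"rx":0,"ry":0,"rz":0},{"dx":0,"dy":0,"dz":1.1,"rx":0,"ry":0,"rz":0},{"dx":0,"dy":0,"dz":0.7,"rx":0,"ry":0,"rz":0},{"dx":0,"dy":0,"dz":0.2,"rx":0,"ry":0,"rz":0},{"dx":0,"dy":0,"dz":0,"rx":0,"ry":0,"rz":0}]' 1
```

```text
clock: 29.18
eef_pos: [0.4431, 0.2608, 0.0241]
eef_rot: [-179.5, 0.4, 89.8]
wrist_force: [0.8, -0.3, 0.2]
finger_gap: 0.996
```

```bash
python3 -m handwheel '[{"dx":0,"dy":0,"dz":0,"rx":0,"ry":0,"rz":0},{"dx":0,"dy":0,"dz":0,"rx":0,"ry":0,"rz":0},{"dx":0,"dy":0,"dz":0,"rx":0,"ry":0,"rz":0},{"dx":0,"dy":0,"dz":0,"rx":0,"ry":0,"rz":0},{"dx":0,"dy":0,"dz":0,"rx":0,"ry":0,"rz":0},{"dx":0,"dy":0,"dz":0,"rx":0,"ry":0,"rz":0},{"dx":0,"dy":0,"dz":0,"rx":0,"ry":0,"rz":0},{"dx":0,"dy":0,"dz":0,"rx":0,"ry":0,"rz":0}]' 0;  python3 -m handwheel '[{"dx":0,"dy":0,"dz":-0.5,"rx":0,"ry":0,"rz":0},{"dx":0,"dy":0,"dz":-1,"rx":0,"ry":0,"rz":0},{"dx":0,"dy":0,"dz":-1,"rx":0,"ry":0,"rz":0},{"dx":0,"dy":0,"dz":-1,"rx":0,"ry":0,"rz":0},{"dx":0,"dy":0,"dz":-1,"rx":0,"ry":0,"rz":0},{"dx":0,"dy":0,"dz":-0.5,"rx":0,"ry":0,"rz":0},{"dx":0,"dy":0,"dz":0,"rx":0,"ry":0,"rz":0}]' 0
```

```text
clock: 30.18
eef_pos: [0.4438, 0.2612, 0.0253]
eef_rot: [-179.6, 0.3, 89.7]
wrist_force: [0.4, -0.8, -0.7]
finger_gap: 0.45
clock: 31.05
eef_pos: [0.4445, 0.2617, 0.0798]
eef_rot: [-179.7, 0.3, 89.7]
wrist_force: [0.2, 1.0, -0.7]
finger_gap: 0.445
```

```bash
python3 -m handwheel '[{"dx":-1.8,"dy":1,"dz":-0.5,"rx":0,"ry":0,"rz":0},{"dx":-3,"dy":2,"dz":-0.7,"rx":0,"ry":0,"rz":0},{"dx":-3,"dy":2.8,"dz":-0.7,"rx":0,"ry":0,"rz":0},{"dx":-2,"dy":2.8,"dz":0,"rx":0,"ry":0,"rz":0},{"dx":-1,"dy":2.8,"dz":0,"rx":0,"ry":0,"rz":0},{"dx":0,"dy":2.8,"dz":0,"rx":0,"ry":0,"rz":0},{"dx":0,"dy":1.8,"dz":0,"rx":0,"ry":0,"rz":0},{"dx":0,"dy":0.8,"dz":0,"rx":0,"ry":0,"rz":0},{"dx":0,"dy":0,"dz":0,"rx":0,"ry":0,"rz":0},{"dx":0,"dy":0,"dz":0,"rx":0,"ry":0,"rz":0}]' 0
python3 - <<'E'
from cell import cams
import cv2
cv2.imwrite("pics/s4.png",cv2.resize(cams.capture("side")[130:330,120:360],None,fx=3,fy=3,interpolation=0))
E
```

```text
clock: 32.3
eef_pos: [0.6132, 0.1489, 0.0941]
eef_rot: [-179.1, 0.4, 89.9]
wrist_force: [-0.1, 0.4, -0.7]
finger_gap: 0.442
```

View pics/s4.png

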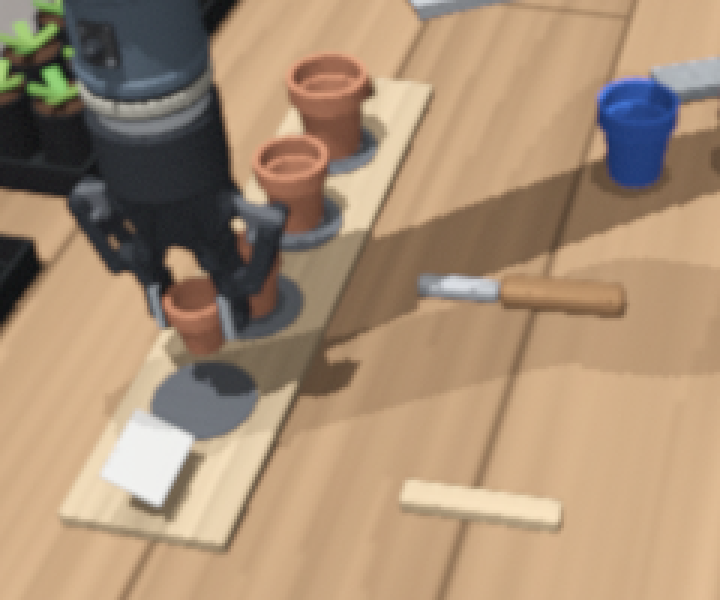

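The side view shows the smallest pot held above disc 0, clear of the label, with the other three standing on their discs. I lower it.

```bash
python3 -m handwheel '[{"dx":0,"dy":0.8,"dz":0.3,"rx":0,"ry":0,"rz":0},{"dx":0,"dy":0,"dz":0.8,"rx":0,"ry":0,"rz":0},{"dx":0,"dy":0,"dz":0.8,"rx":0,"ry":0,"rz":0},{"dx":0,"dy":0,"dz":0.8,"rx":0,"ry":0,"rz":0},{"dx":0,"dy":0,"dz":0.8,"rx":0,"ry":0,"rz":0},{"dx":0,"dy":0,"dz":0.5,"rx":0,"ry":0,"rz":0},{"dx":0,"dy":0,"dz":0.3,"rx":0,"ry":0,"rz":0},{"dx":0,"dy":0,"dz":0.1,"rx":0,"ry":0,"rz":0},{"dx":0,"dy":0,"dz":0,"rx":0,"ry":0,"rz":0}]' 0
```

```text
clock: 33.48
eef_pos: [0.6197, 0.1488, 0.0466]
eef_rot: [-179.1, 0.5, 90.0]
wrist_force: [0.1, -0.3, -1.3]
finger_gap: 0.444
```

```bash
python3 -m handwheel '[{"dx":0,"dy":0.15,"dz":0.2,"rx":0,"ry":0,"rz":0},{"dx":0,"dy":0,"dz":0.2,"rx":0,"ry":0,"rz":0},{"dx":0,"dy":0,"dz":0.15,"rx":0,"ry":0,"rz":0},{"dx":0,"dy":0,"dz":0.1,"rx":0,"ry":0,"rz":0},{"dx":0,"dy":0,"dz":0,"rx":0,"ry":0,"rz":0}]' 0;  python3 -m handwheel '[{"dx":0,"dy":0,"dz":0.1,"rx":0,"ry":0,"rz":0},{"dx":0,"dy":0,"dz":0,"rx":0,"ry":0,"rz":0}]' 0
```

```text
clock: 34.1
eef_pos: [0.6216, 0.1488, 0.0404]
eef_rot: [-179.1, 0.4, 90.0]
wrist_force: [0.7, 0.1, 0.4]
finger_gap: 0.443
clock: 34.35
eef_pos: [0.6218, 0.149, 0.0405]
eef_rot: [-179.2, 0.5, 90.0]
wrist_force: [0.3, 0.7, -0.4]
finger_gap: 0.444
```

```bash
python3 -m handwheel '[{"dx":0,"dy":0,"dz":0,"rx":0,"ry":0,"rz":0},{"dx":0,"dy":0,"dz":0,"rx":0,"ry":0,"rz":0},{"dx":0,"dy":0,"dz":0,"rx":0,"ry":0,"rz":0},{"dx":0,"dy":0,"dz":0,"rx":0,"ry":0,"rz":0},{"dx":0,"dy":0,"dz":0,"rx":0,"ry":0,"rz":0}]' 1; python3 -m handwheel '[{"dx":0,"dy":0,"dz":-0.5,"rx":0,"ry":0,"rz":0},{"dx":0,"dy":0,"dz":-1.5,"rx":0,"ry":0,"rz":0},{"dx":0,"dy":0,"dz":-2,"rx":0,"ry":0,"rz":0},{"dx":0,"dy":0,"dz":-2,"rx":0,"ry":0,"rz":0},{"dx":0,"dy":0,"dz":-3,"rx":0,"ry":0,"rz":0},{"dx":0,"dy":0,"dz":-3,"rx":0,"ry":0,"rz":0},{"dx":0,"dy":-2,"dz":-2,"rx":0,"ry":0,"rz":0},{"dx":0,"dy":-4,"dz":-1,"rx":0,"ry":0,"rz":0},{"dx":2,"dy":-4,"dz":0,"rx":0,"ry":0,"rz":0},{"dx":2,"dy":-4,"dz":0,"rx":0,"ry":0,"rz":0},{"dx":2,"dy":-2,"dz":0,"rx":0,"ry":0,"rz":0},{"dx":0,"dy":0,"dz":0,"rx":0,"ry":0,"rz":0}]' 1; python3 look.py
python3 - <<'E'
from h import *
a=cams.capture("side");cv2.imwrite("pics/e_side.png",cv2.resize(a[130:330,120:360],None,fx=3,fy=3,interpolation=0))
E
```

```text
clock: 34.98
eef_pos: [0.6219, 0.149, 0.0401]
eef_rot: [-179.2, 0.4, 90.0]
wrist_force: [0.9, 0.2, 0.0]
finger_gap: 1.0
clock: 36.48
eef_pos: [0.4626, 0.2138, 0.2125]
eef_rot: [179.7, 0.2, 89.9]
wrist_force: [0.5, -0.2, 0.1]
finger_gap: 1.004
scene
pot (270, 286, 23, 28) [0.616 0.147] {40: ([0.6143, 0.1446], 0.7), 50: ([0.6235, 0.1517], 2.0), 60: ([0.6325, 0.1586], 2.9), 70: ([0.6414, 0.1654], 3.6)}
pot (226, 256, 26, 32) [0.616 0.046] {40: ([0.6071, 0.0384], 1.8), 50: ([0.6165, 0.0471], 0.7), 60: ([0.6254, 0.0561], 1.9), 70: ([0.6343, 0.0648], 3.0)}
pot (430, 229, 63, 47) [0.314 0.362] {40: ([0.2867, 0.3412], 24.4), 50: ([0.3006, 0.3438], 20.2), 60: ([0.3147, 0.3466], 16.4), 70: ([0.329, 0.3494], 12.7)}
pot (186, 228, 30, 37) [ 0.616 -0.057] {40: ([0.5989, -0.0723], 5.2), 50: ([0.6078, -0.0619], 2.5), 60: ([0.617, -0.0513], 0.8), 70: ([0.6266, -0.0408], 1.6)}
pot (143, 203, 40, 41) [ 0.621 -0.167] {40: ([0.5946, -0.1877], 13.1), 50: ([0.6025, -0.175], 9.3), 60: ([0.6106, -0.1621], 5.9), 70: ([0.6195, -0.1493], 3.3)}
pot (120, 123, 18, 26) [ 0.461 -0.493] {40: ([0.4451, -0.498], 8.7), 50: ([0.4548, -0.4853], 8.4), 60: ([0.4684, -0.4823], 10.2), 70: ([0.4795, -0.4723], 10.2)}
disc [280. 312.] [0.6238 0.1512 0.0325] 9.5
disc [241. 286.] [0.6251 0.056  0.0326] 9.0
disc [205. 262.] [ 0.6267 -0.0388  0.0325] 8.2
side
pot (177, 243, 19, 24) [0.625 0.144] {40: ([0.6279, 0.1414], 1.2), 50: ([0.6214, 0.1552], 2.3), 60: ([0.6147, 0.1688], 3.0), 70: ([0.6082, 0.1823], 3.5)}
pot (191, 207, 23, 28) [0.631 0.042] {40: ([0.6361, 0.0277], 1.5), 50: ([0.6293, 0.0432], 0.9), 60: ([0.6229, 0.0588], 1.4), 70: ([0.6246, 0.0164], 7.0)}
pot (314, 106, 32, 12) [ 0.445 -0.482] {40: ([0.4298, -0.4782], 14.0), 50: ([0.427, -0.4559], 11.5), 60: ([0.4251, -0.4328], 9.3), 70: ([0.4221, -0.4094], 8.1)}
```

View pics/e_side.png

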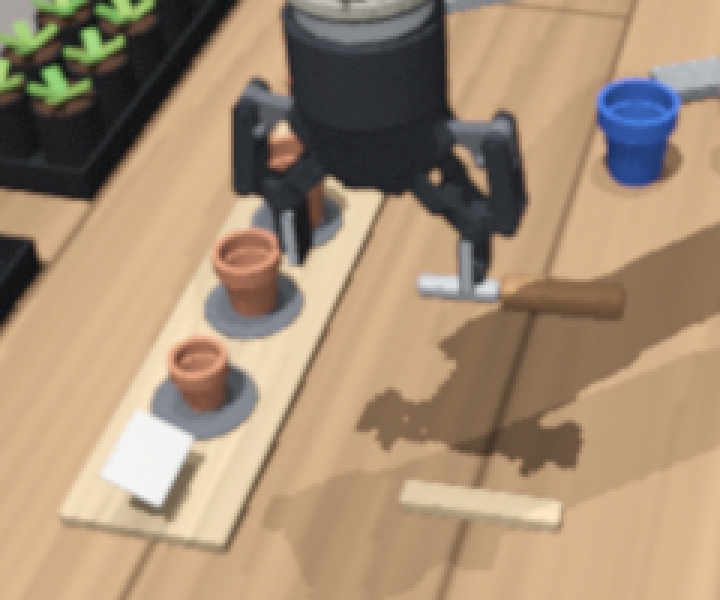

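The last picture shows the pots standing upright near their disc centres, with the gripper clear. I recheck the positions with the rim heights raised by 15 mm.

Run:
```python
from h import *
D={40:(.622,.150),48:(.624,.056),56:(.6255,-.039),64:(.6272,-.134)}
for n in("scene","side"):
    im=cams.capture(n);c=cams.calibration(n)
    for k in blobs(terra(im),100,2500):
        for d,(x,y) in D.items():
            p,e=potfit(c,k,{40:.055,48:.065,56:.075,64:.085}[d],d/2e3)
            if np.hypot(*(p-[x,y]))<.03: print(n,d,p.round(4),"off mm",((p-[x,y])*1e3).round(1),"rms",round(e*1e3,1))
```

```text
scene 40 [0.6224 0.1509] off mm [0.4 0.9] rms 0.8
scene 48 [0.6246 0.056 ] off mm [ 0.6 -0. ] rms 0.9
scene 56 [ 0.6255 -0.0398] off mm [ 0.  -0.8] rms 0.7
scene 64 [ 0.6283 -0.1349] off mm [ 1.1 -0.9] rms 2.9
side 40 [0.6198 0.1554] off mm [-2.2  5.4] rms 1.3
side 48 [0.6211 0.0598] off mm [-2.9  3.8] rms 1.5
```

```bash
python3 -c "
from cell import ticket,read_state
print(read_state()['clock']);print(ticket.job_done())"
```

```text
36.725
the job is handed in; nothing more can be done
None
```

All four pots stand upright on their own discs in size order, and the job was handed in at 36.7 s. The 40 mm pot is on disc_0 beside the white label, then 48, 56 and 64 mm out to disc_3. Each pot was lowered to contact before I let go, and the gripper is open and well clear of the pots.

**Scene camera:** it puts every pot within about 1.5 mm of its disc centre. The 64 mm fit was noisier (2.9 mm rms), but the wrist camera also put that pot within 2 mm just after release.

**Side camera:** its fits disagreed, showing the 40 and 48 mm pots about 6 and 5 mm off. I judged these less reliable because they came from poorer colour masks; even so, they are inside the 12 mm limit. The 56 and 64 mm pots got no final side fit, because the gripper blocked that view.

**Failed wrist checks:** for the 40 mm pot (before the grasp) and the 48 mm pot (after release) the check locked onto other objects. I ignored those readings.

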